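Load a spice jar into the gravity rack

ROBOT

A 7-joint arm with a two-finger parallel gripper is mounted at the origin on a cart in front of the work surface, level with it; the furniture and walls round the work are solid. World frame = base frame: x ahead of the robot, y to its left, z up, the work surface at z = 0. Lengths are in mm, angles in rad, forces in N, time in s.
With the tool pointing down it reaches from about 350 to 900 mm from the base axis. Payload 8.1 kg.
Tool frame: the origin (TCP) lies at the very end of the fingers, on their centre line; the grasp point (between the pads) lies 19 mm behind it; z points along the fingers, y is the line along which they close (so a half turn about z gives the same grasp; the last joint's range is limited). The gripper opens to 92 mm and grips with 3 to 60 N. Pads are 19 mm wide; open, the fingers measure 130 mm over their backs; the gripper's body (75 mm by 190 mm) begins 47 mm behind the grasp point.
Start: joints at [1.17, 0.434, 0.025, 1.573, -0.012, 1.134, -0.075], TCP at [183.362, -597.511, 226.742] pointing down, gripper open.
Joint ranges: [-2.62, 2.62], [-0.44, 2.09], [-1.27, 1.32], [0.08, 2.57], [-1.32, 4.46], [0.12, 2], [-2.74, 2.74]. Speed limits (rad/s): [2.22, 2.22, 3.01, 3.01, 3.14, 3.14, 3.14].

INTERFACE

Orientations are given as a unit quaternion [x, y, z, w].
In Python, from station import * gives the robot as it stands. The module is installed in compiled form; this text tells all that it offers.
- The arm moves only by the shell command python3 -m pendant 'ROWS' [FORCE]. ROWS is JSON, a list of rows, each a list of 3 entries, a list of its own where there are three numbers: the shift along the tool's x, y, z each as a share of 12 cm, from -1 to 1, then the turn, a rotation vector about the tool's x, y, z each as a share of pi rad, from -1 to 1, then the opening, from 0 (shut) to 1 (fully open). In form: [[[x, y, z], [wx, wy, wz], claw], ...]. A call has 1 to 10 rows; each row shifts and turns the commanded pose from where the row before left it, along the tool's axes as they then stand; what a row does not reach is not made up. A row lasts 1/10 s, in which the tool goes at most 50 mm and 8.59 degrees, less where a joint would pass 70% of its speed; a pose out of reach is approached as far as the arm can. A call with a number of a shift or a turn outside -1 to 1 is refused whole. A call with a gripper value outside its range is refused whole. The fingers move at their own pace and stop on an object; FORCE is the grip in N (left out, the last holds). Time passes only in rows, so rows that do not move let the fingers close. It gives the time, the measured TCP pose, the force, the opening and the grip force at its end, in the units of the state.
- observe(): the state, without advancing time (a new reading comes with each control period).
- capture(name): name is "scene" or "side" or "wrist"; returns the picture (384x512x3 uint8, blue, green, red); there is no depth.
- camera_info(name): a dict with "fx", "fy", "cx", "cy" (pixels), "R" (3x3) and "t" (3): a world point X has camera coordinates R X + t. Camera axes: x right, y down, z forward; pixel columns grow to the right and rows downward; lengths in mm; the calibration is good to about 2 mm. The wrist camera is an equidistant fisheye: a pixel r from the principal point sees the ray r / f radians off the axis. A picture is of the moment at which its call begins: read the wrist's pose just before it. camera_info takes no time and is no camera call; for the wrist camera it gives the pose at the moment of the call.
- finish_job(): hands the job in; it is judged then, once.
The state is a dict: "t": time; "joint_positions": joint angles; "dq": joint speeds; "joint_efforts": joint torques, N m; "tcp_pos": TCP position; "tool_rot": TCP orientation; "wrist_force": force on the tool from outside, world axes, zero at the start; "ft_torque": the same for the moment, N m; "width": finger opening in mm; "grip_force": force on a finger pad.
Only numpy, scipy, OpenCV 4.12 (cv2) and the standard library are available. Lean on these libraries where they do the work, as an engineer would, in place of code of your own. Each camera call takes 0.05 s, during which the arm holds its last target. There are 200 camera calls.

TASK

Swing the rack's stop bar fully down so that it closes the outlet of the sloping runway. Then stand the tall, slim spice jar upright on the loading step behind the runway's high end and let go of it, and nudge it forwards (towards yourself) over the edge of the step so that it tips over, lies down across the runway with its cap to the front and rolls down to rest square against the stop bar. Leave the coffee jar and the squat jar where they stand.

Things in the scene. Friction and masses are not known exactly. Their poses are not given: they have to be found in the camera images.
- jar_rack: Fixed steel gravity rack for spice jars, 182 mm deep (its x), 270 mm long (its y). Origin: centre of its underside, on the worktop; x points to its back (away from the robot at yaw 0), y along the runway to the outlet (left at yaw 0), z up. Two posts (front 48 mm, back 62 mm high) flank the outlet, an end panel 120 mm high shuts the high end. The loading step stands behind the high end of the runway.
- runway_head (a point): Point on the runway's floor, mid-width, beside the step (rack frame x = -34, y = -87.5, z = 62 mm). The floor falls 13 degrees to the outlet: z = 70 mm at the high end (y = -125), 14 mm at the outlet (y = +125). It is 116 mm wide inside: clear front wall, inner face x = -92; steel back wall, inner face x = +24; both stand 46 mm above the floor, square to it, and end at y = 115.
- step_middle (a point): Middle of the loading step's top, on the surface (rack frame x = +54, y = -87.5, z = 87 mm): where the jar is to be stood. The top is level, smooth and slippery, x = +24 (rounded front edge, open to the runway, 25 mm above its floor) to +84, y = -125 to -50. Low rims on the other three sides: 8 mm high at the two ends, 6 mm at the back.
- rest_place (a point): Where the middle of the jar lies when it rests against the lowered stop bar: half way across the runway (rack frame x = -34, y = +109, z = 41 mm). A jar nudged gently and squarely forwards (-x) off the step topples over its edge, comes to lie across the runway, cap to the front, and rolls here by itself.
- stop_bar (a joint): Angle of the flat steel stop bar at the outlet: 0 = down, level across the outlet (closed, hard stop). It starts raised by 0.6 to 1.1 rad and stays where it is left (stiff pivot, about 1 to 2 N at its end moves it). It turns about a level axis along the rack's y at the back post; raised, its free end points up and to the front. Bar 14 mm high, 6 mm thick, reaching 144 mm from the pivot.
- bar_pivot (a point): Pivot of the stop bar, on the back outlet post (rack frame x = +33, y = +135, z = 41 mm).
- bar_pad (a point): Middle of the top face of the black rubber thumb pad (26 x 16 mm) on the stop bar's free end, 132 mm from the pivot along the bar and 11 mm above the bar's centre line (measured square to the bar): 5 mm to the outer (+y) side of it: press here. The point turns with the bar: its own z points out of the pad.
- spice_jar: The jar to load: loose glass spice jar with a paper label and a red cap, 45 mm across, 108 mm tall, about 0.11 kg, round, standing upright on the worktop; the cap, 45 mm across, takes up the top 21 mm. Origin: centre of its underside; z along its axis towards the cap. It is the slim tall one of the three jars.
- jar_cap (a point): Centre of the top of the spice jar's cap.
- jar_middle (a point): Middle of the spice jar, on its axis, 54 mm above its underside.
- coffee_jar: Bystander: loose glass coffee jar with a grey lid, 64 mm across, 100 mm tall. Origin: centre of its underside.
- squat_jar: Bystander: loose squat glass jar with a white lid, 52 mm across, 70 mm tall. Origin: centre of its underside.

How it is judged (in metres and radians):
On the way, in this order (a step that is already met when the one before it is completed fails the run):
1. the stop bar is fully down across the outlet (within 0.07 rad) (value of joint stop_bar below 0.07 rad), for 0.2 s.
2. the spice jar stands upright on the loading step (within 25 mm of its middle) and is let go (horizontal distance between spice_jar and step_middle below 0.025 m and z of spice_jar in the frame of step_middle between -0.006 and 0.006 m and angle between spice_jar's own z axis and vertical below 0.12 rad and contact force between the fingers and spice_jar below 0.1 N), for 0.2 s.
3. the spice jar lies across the runway, cap to the front (angle between the z axis of spice_jar and the x axis of jar_rack, either way round below 0.25 rad and x of jar_cap in the frame of jar_rack below -0.065 m and x of jar_middle in the frame of jar_rack between -0.05 and -0.015 m and z of jar_middle in the frame of jar_rack between 0.03 and 0.1 m), for 0.1 s.
At the end, for the whole second after the job is handed in: The stop bar is down (within 0.07 rad of level); the spice jar lies still across the runway against the bar, its middle within 14 mm of the resting place, its axis within 0.12 rad of square to the runway, its cap to the front (value of joint stop_bar below 0.07 rad and distance between jar_middle and rest_place below 0.014 m and angle between the z axis of spice_jar and the x axis of jar_rack, either way round below 0.12 rad and x of jar_cap in the frame of jar_rack below -0.065 m and linear speed of spice_jar below 0.02 m/s); the robot touches nothing.
It fails at once if the coffee jar is moved by more than 30 mm or knocked over (distance of coffee_jar from where it was at the start of the episode above 0.03 m or angle between coffee_jar's own z axis and vertical above 0.5 rad).
It fails at once if the squat jar is moved by more than 30 mm or knocked over (distance of squat_jar from where it was at the start of the episode above 0.03 m or angle between squat_jar's own z axis and vertical above 0.5 rad).
It also fails if it takes over 64 s, if anything falls off the work surface, if the arm or the gripper's body presses on something with over 40 N, if the wrist force passes 120 N, or if a joint passes its speed limit or range.

## Working session

There is one attempt and no reset: what is moved stays moved. The work goes in short steps, Python scripts to look and compute and a shell command to move; the robot and the scene stay as the last step left them, time stands still between calls to the robot, and variables do not carry over. Pictures are saved under pics/ and viewed, at most 10 in all, crops included, and the job is handed in when it is done.

```bash
mkdir -p pics; python3 - <<'E'
from station import *
import cv2,numpy as np
s=observe();print(s)
a=capture("scene");b=capture("side")
cv2.imwrite("pics/scene.png",a);cv2.imwrite("pics/side.png",b)
cv2.imwrite("pics/w0.png",capture("wrist"))
for n in("scene","side","wrist"):print(n,camera_info(n))
E
```

```text
{'t': 0.0, 'joint_positions': array([ 1.1703792 ,  0.43523952,  0.02495946,  1.57409094, -0.01157598,
        1.13399517, -0.07507982]), 'dq': array([ 0.00209216, -0.00097468,  0.00041541, -0.00142138,  0.00030583,
        0.00046366,  0.00028462]), 'joint_efforts': array([-2.82455294e-04, -6.67845941e+01,  9.84624512e-01, -3.14461684e+01,
       -6.06983900e-02,  4.30359878e-02,  1.41128753e-04]), 'tcp_pos': array([ 183.19209977, -597.01726771,  225.93693063]), 'tool_rot': array([ 9.88935291e-01,  1.48345406e-01, -1.96542040e-04, -7.69534286e-04]), 'wrist_force': array([-0.0360756 ,  0.76707699,  0.38593389]), 'ft_torque': array([-0.02939389,  0.07960286,  0.03226244]), 'grip_force': 0.0, 'width': 91.76830135589275}
scene {'fx': 418.99315285543236, 'fy': 418.99315285543236, 'cx': 254.3694183656747, 'cy': 192.31755233234108, 'R': array([[-0.55271355, -0.83323228,  0.01522198],
       [-0.47336418,  0.29886215, -0.82861799],
       [ 0.68588198, -0.46519392, -0.55960747]]), 't': array([492.83372723, 302.21018879, 748.0313393 ])}
side {'fx': 384.63921193141266, 'fy': 384.63921193141266, 'cx': 251.30812454234533, 'cy': 189.10206507361443, 'R': array([[ 0.82800599, -0.5606136 , -0.01088416],
       [-0.38840445, -0.55944321, -0.73223307],
       [ 0.40441075,  0.61052083, -0.68096715]]), 't': array([-337.94822863,  426.09346382,  677.73296319])}
wrist {'fx': 297.3186396354542, 'fy': 297.3186396354542, 'cx': 256.1949178938039, 'cy': 188.92029550365532, 'R': array([[ 0.29406021, -0.95578483, -0.00198861],
       [-0.92000452, -0.28361465,  0.27047073],
       [-0.25907582, -0.07770515, -0.96272615]]), 't': array([-625.92277681,  -34.38213756,  390.34026799])}
```

View pics/scene.png

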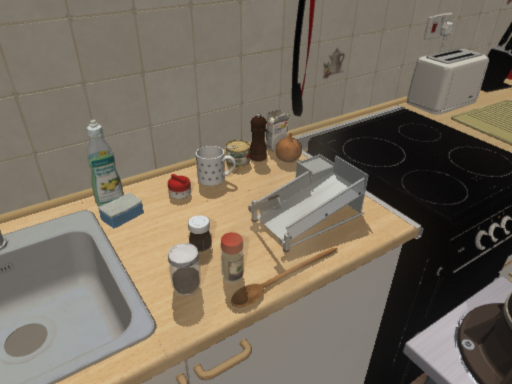

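View pics/side.png

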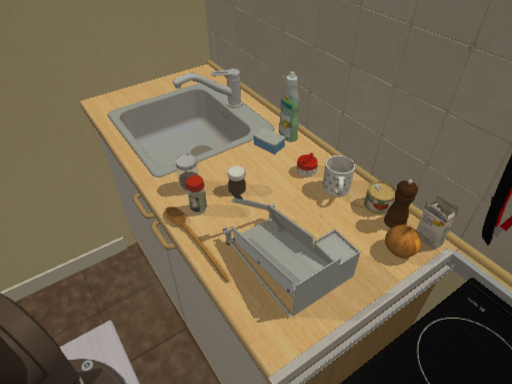

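The scene picture shows the spice jar (red cap) at about (232,240), with the coffee jar at (184,255), the squat jar at (199,225) and the rack at about (310,200). In the side picture they are at (196,183), (188,163), (237,175) and (290,255). I'll enlarge the rack.

```bash
cat > h.py <<'E'
import numpy as np,cv2
from station import *
from scipy.spatial.transform import Rotation as Ro
def ray(n,u,v,ci=None):
    c=ci or camera_info(n);x=(u-c["cx"])/c["fx"];y=(v-c["cy"])/c["fy"]
    d=np.array([x,y,1.])
    if n=="wrist":
        r=np.hypot(x,y);d=np.array([x/r*np.sin(r),y/r*np.sin(r),np.cos(r)])
    d/=np.linalg.norm(d);return -c["R"].T@c["t"],c["R"].T@d
def plane(n,u,v,z,ci=None):
    o,d=ray(n,u,v,ci);return o+d*(z-o[2])/d[2]
def proj(n,X,ci=None):
    c=ci or camera_info(n);p=c["R"]@np.asarray(X,float)+c["t"]
    if n=="wrist":
        th=np.arctan2(np.hypot(p[0],p[1]),p[2]);h=np.hypot(p[0],p[1])
        return np.array([c["cx"]+c["fx"]*th*p[0]/h,c["cy"]+c["fy"]*th*p[1]/h])
    return np.array([c["cx"]+c["fx"]*p[0]/p[2],c["cy"]+c["fy"]*p[1]/p[2]])
def tri(a,b):
    A=0;B=0
    for n,u,v in(a,b):
        o,d=ray(n,u,v);P=np.eye(3)-np.outer(d,d);A=A+P;B=B+P@o
    return np.linalg.solve(A,B)
E
python3 - <<'E'
from h import *
a=cv2.imread("pics/scene.png");b=cv2.imread("pics/side.png")
A=cv2.resize(a[145:255,240:380],None,fx=5,fy=5,interpolation=cv2.INTER_CUBIC)
B=cv2.resize(b[190:310,220:365],None,fx=5,fy=5,interpolation=cv2.INTER_CUBIC)
cv2.imwrite("pics/A.png",A);cv2.imwrite("pics/B.png",B)
# red cap
for n,i in(("scene",a),("side",b)):
    h=cv2.cvtColor(i,cv2.COLOR_BGR2HSV);m=((h[...,0]<10)|(h[...,0]>172))&(h[...,1]>120)&(h[...,2]>70)
    k,l,st,c=cv2.connectedComponentsWithStats(m.astype(np.uint8))
    for j in range(1,k):
        if st[j,4]>60:print(n,st[j],c[j],plane(n,*c[j],97).round(1))
E
```

```text
scene [307   0   8  57 170] [310.50588235  21.31176471] [ 1973.9 -1129.9    97. ]
scene [168 174  22  18 320] [178.296875 183.140625] [728.7 335.9  97. ]
scene [221 232  21  21 357] [230.83193277 242.18767507] [468.2 340.4  97. ]
side [297 153  21  18 272] [306.91176471 162.05514706] [759.2 241.6  97. ]
side [186 175  18  17 252] [194.36904762 183.09920635] [461.3 342.5  97. ]
side [496 188  16  39 110] [503.45454545 208.05454545] [1033.5 -164.7   97. ]
side [500 216  12  15  99] [506.54545455 223.84848485] [ 990.7 -197.2   97. ]
```

View pics/A.png

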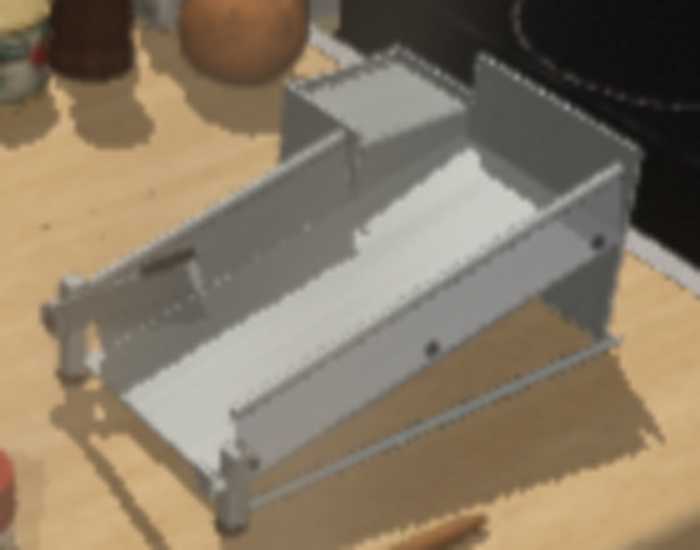

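View pics/B.png

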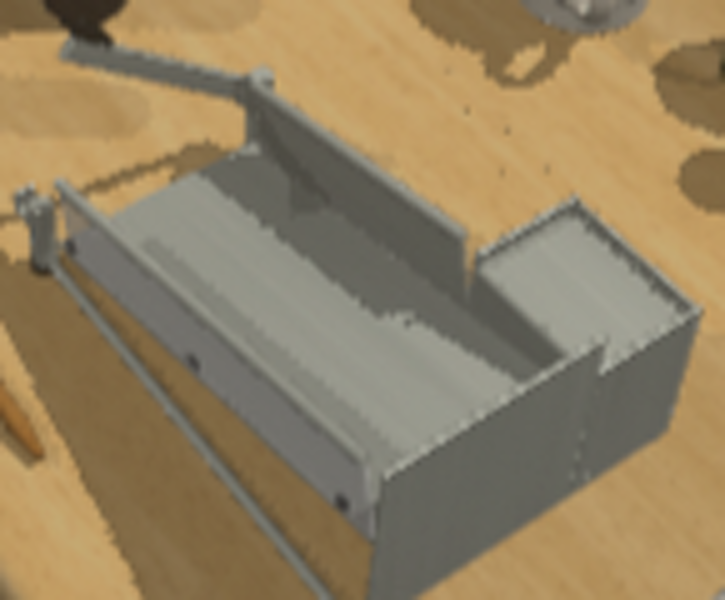

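```bash
python3 - <<'E'
from h import *
S={"panF":(368,176,120),"fpost":(286.8,234.6,48),"bpost":(254.2,202,62),"panB":(337,156,120),"stepBH":(320,155,93),"stepBL":(297.6,162.6,93)}
D={"panF":(297,285.6,120),"fpost":(225.6,229.5,48),"bpost":(272.4,205,62),"panB":(341,259,120),"stepBH":(360,252.4,93),"stepBL":(335,230.2,93)}
for k in S:
    print(k,plane("scene",*S[k]).round(1),plane("side",*D[k]).round(1),tri(("scene",*S[k][:2]),("side",*D[k][:2])).round(1))
print("pad",tri(("scene",240+190/5,145+258/5),("side",220+65/5,190+52/5)))
for n,u,v in(("scene",183,251),("side",186.5,161)):print("coffee",plane(n,u,v,100))
for n,u,v in(("scene",199,222),("side",236.5,172)):print("squat",plane(n,u,v,70))
E
```

```text
panF [476.2 -59.1 120. ] [475.4 -62.  120. ] [476.9 -60.9 118.4]
fpost [471.3 191.   48. ] [465.1 196.9  48. ] [465.  194.6  52.4]
bpost [601.8 193.9  62. ] [602.6 188.7  62. ] [605.  191.5  58.8]
panB [592.6 -63.8 120. ] [590.6 -63.9 120. ] [591.5 -63.5 119.9]
stepBH [656.8 -63.6  93. ] [654.5 -62.   93. ] [654.6 -62.   93.9]
stepBL [656.7  16.6  93. ] [653.9  16.2  93. ] [655.2  16.9  92.9]
pad [495.58208564 199.04807216 137.0577321 ]
coffee [493.28098076 435.33105066 100.        ]
coffee [485.23314168 433.69165824 100.        ]
squat [594.098564   349.89766105  70.        ]
squat [592.22750048 344.68790803  70.        ]
```

```bash
python3 -m pendant '[[[0,0,0],[0,0,-0.0451],0],[[0,0,0],[0,0,-0.0451],0],[[0,0,0],[0,0,-0.0451],0],[[0,0,0],[0,0,-0.0451],0],[[0,0,0],[0,0,-0.0451],0],[[0,0,0],[0,0,-0.0451],0],[[0,0,0],[0,0,-0.0451],0],[[0,0,0],[0,0,-0.0451],0],[[0,0,0],[0,0,-0.0451],0]]' 20
python3 -m pendant '[[[0.3,0.29,0],[0,0,0],0],[[0.3,0.29,0],[0,0,0],0],[[0.3,0.29,0],[0,0,0],0],[[0.3,0.29,0],[0,0,0],0],[[0.3,0.29,0],[0,0,0],0],[[0.3,0.29,0],[0,0,0],0],[[0.3,0.29,0],[0,0,0],0],[[0.3,0.29,0],[0,0,0],0]]'
python3 -m pendant '[[[0.39,0.04,0],[0,0,0],0],[[0.39,0.04,0],[0,0,0],0],[[0.39,0.04,0],[0,0,0],0],[[0.39,0.04,0],[0,0,0],0],[[0.39,0.04,0],[0,0,0],0],[[0.39,0.04,0],[0,0,0],0],[[0.39,0.04,0],[0,0,0],0],[[0.39,0.04,0],[0,0,0],0],[[0.2,0.02,0],[0,0,0],0],[[0,0,0],[0,0,0],0]]'
python3 - <<'E'
from h import *
s=observe();print(s["joint_positions"],s["tcp_pos"],s["tool_rot"])
ci=camera_info("wrist");a=capture("wrist");cv2.imwrite("pics/w1.png",cv2.resize(a,(768,576)));np.save("ci1.npy",ci,allow_pickle=True)
O=np.array([569,66,0])
for n,p in dict(pad=(-58,140,137),panF=(-95,-128,120),stepBH=(87,-128,93),stepBL=(87,-47,93),fpost=(-102,125,48),bpost=(33,125,62)).items():print(n,(1.5*proj("wrist",O+p,ci)).round())
print("cap",1.5*proj("wrist",(464,341,108),ci))
E
```

```text
t: 1.05
tcp_pos: [183.2, -597.3, 226.4]
tool_rot: [0.704, 0.71, 0.0, -0.0]
wrist_force: [-0.6, -0.5, 0.3]
width: 24.5
grip_force: 0.0
t: 1.85
tcp_pos: [461.7, -307.7, 226.7]
tool_rot: [0.706, 0.708, -0.0, -0.0]
wrist_force: [1.1, -0.9, 0.3]
width: 0.5
grip_force: 0.0
t: 2.85
tcp_pos: [500.4, 93.8, 226.8]
tool_rot: [0.704, 0.71, 0.001, -0.001]
wrist_force: [0.3, -0.7, -0.0]
width: 0.3
grip_force: 0.0
[ 0.17732089  0.30885745 -0.58825045  1.81447983  0.19088529  1.07438121
 -0.47187777] [500.37647234  93.8140199  226.84038321] [ 7.04095407e-01  7.10104598e-01  8.16220861e-04 -6.71971918e-04]
pad [404.  89.]
panF [347. 478.]
stepBH [564. 449.]
stepBL [582. 365.]
fpost [340. 128.]
bpost [523. 132.]
cap [331.2997666  -89.39546725]
```

View pics/w1.png

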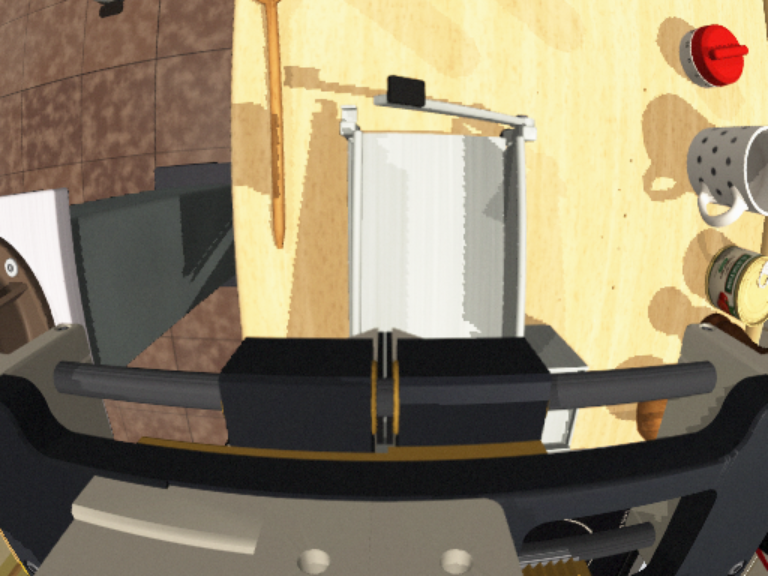

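The pad shows at (406,90); the rack estimate predicts (404,89). The step corner is also where it was predicted, so the estimate holds. Next I press the bar down.

```bash
python3 -m pendant '[[[0.312,0.02,0],[0,0,0],0],[[0.312,0.02,0],[0,0,0],0],[[0.312,0.02,0],[0,0,0],0],[[0,0,0.16],[0,0,0],0],[[0,0,0.16],[0,0,0],0],[[0,0,0.16],[0,0,0],0],[[0,0,0.16],[0,0,0],0],[[0,0,0],[0,0,0],0]]'
python3 -m pendant '[[[0,0,0.06],[0,0,0],0],[[0,0,0.06],[0,0,0],0],[[0,-0.083,0.096],[0,0,0],0],[[0,-0.083,0.096],[0,0,0],0],[[0,-0.05,0.1],[0,0,0],0],[[0,-0.05,0.1],[0,0,0],0],[[0,-0.025,0.08],[0,0,0],0],[[0,-0.025,0.08],[0,0,0],0],[[0,0,0],[0,0,0],0]]'
python3 -m pendant '[[[0,-0.01,0.08],[0,0,0],0],[[0,-0.01,0.08],[0,0,0],0],[[0,0,0.03],[0,0,0],0],[[0,0,0.02],[0,0,0],0],[[0,0,0],[0,0,0],0],[[0,0,0],[0,0,0],0]]'
```

```text
t: 3.7
tcp_pos: [506.6, 198.7, 147.5]
tool_rot: [0.707, 0.707, -0.002, -0.0]
wrist_force: [0.7, -0.2, -0.6]
width: 0.1
grip_force: 0.0
t: 4.6
tcp_pos: [469.1, 201.0, 68.3]
tool_rot: [0.706, 0.708, -0.001, -0.0]
wrist_force: [0.3, -0.5, 0.4]
width: 0.4
grip_force: 0.0
t: 5.2
tcp_pos: [468.6, 202.2, 48.9]
tool_rot: [0.706, 0.708, 0.002, 0.002]
wrist_force: [-17.6, -11.2, 76.3]
width: 0.5
grip_force: 38.4
```

```bash
python3 -m pendant '[[[0,0,-0.05],[0,0,0],0],[[0,0,-0.3],[0,0,0],0.2],[[0,0,-0.4],[0,0,0],0.7],[[0,0,-0.4],[0,0,0],0.7],[[0,0,-0.4],[0,0,0],0.7],[[0,0,0],[0,0,0],0.7]]'
python3 - <<'E'
from h import *
s=observe();print(s["tcp_pos"],s["wrist_force"])
b=capture("side");a=capture("scene")
ci=camera_info("wrist");w=capture("wrist")
A=cv2.resize(b[150:290,180:370],None,fx=2,fy=2);C=cv2.resize(w,(400,300))
im=np.zeros((580,400,3),np.uint8);im[:280,:380]=A;im[280:580]=C;cv2.imwrite("pics/c2.png",im)
# jar cap in wrist
h=cv2.cvtColor(w,cv2.COLOR_BGR2HSV);m=((h[...,0]<8)|(h[...,0]>174))&(h[...,1]>150)&(h[...,2]>70)
k,l,st,c=cv2.connectedComponentsWithStats(m.astype(np.uint8))
for j in range(1,k):
    if st[j,4]>150:print(st[j],c[j],plane("wrist",*c[j],108,ci).round(1))
print(proj("wrist",(464,341,108),ci))
E
```

```text
t: 5.8
tcp_pos: [470.3, 203.6, 235.9]
tool_rot: [0.706, 0.708, 0.005, 0.002]
wrist_force: [0.4, -0.1, -0.7]
width: 35.5
grip_force: 0.0
[470.26848118 203.55544991 235.93962471] [ 0.35402247 -0.06321546 -0.67396407]
[ 230   16   47   47 1722] [253.15156794  39.35075494] [465.9 338.3 108. ]
[ 474   88   36   41 1066] [490.39118199 108.26547842] [744.8 293.2 108. ]
[251.07799689  36.62117125]
```

View pics/c2.png

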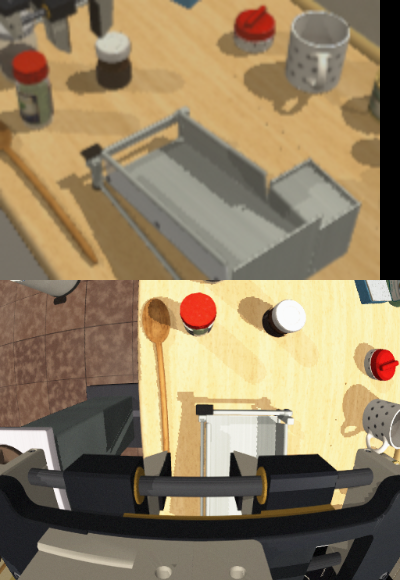

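The stop bar now lies level across the outlet, resting on both posts. The jar cap is at about (253,39) in the wrist picture, which puts the jar at (465,340). Next I grasp it.

```bash
python3 -m pendant '[[[0.38,-0.015,0],[0,0,0],0.8],[[0.38,-0.015,0],[0,0,0],0.8],[[0.38,-0.015,0],[0,0,0],0.8],[[0,0,0.2],[0,0,0],0.8],[[0,0,0.2],[0,0,0],0.8],[[0,0,0],[0,0,0],0.8],[[0,0,0],[0,0,0],0.8]]'
python3 - <<'E'
from h import *
ci=camera_info("wrist");w=capture("wrist");s=observe();print(s["tcp_pos"],s["width"])
h=cv2.cvtColor(w,cv2.COLOR_BGR2HSV);m=((h[...,0]<8)|(h[...,0]>174))&(h[...,1]>150)&(h[...,2]>70)
k,l,st,c=cv2.connectedComponentsWithStats(m.astype(np.uint8))
for j in range(1,k):
    if st[j,4]>150:print(st[j],c[j],plane("wrist",*c[j],108,ci).round(1))
print(proj("wrist",(465,340,108),ci))
E
```

```text
t: 6.65
tcp_pos: [461.1, 337.6, 180.9]
tool_rot: [0.706, 0.708, -0.001, -0.0]
wrist_force: [0.3, 0.6, 0.5]
width: 73.2
grip_force: 0.0
[461.69076318 338.0014337  182.00051011] 73.093062630366
[ 236  161   52   56 2378] [261.33809924 188.67409588] [465.7 344.1 108. ]
[488 184  24  43 833] [500.94237695 205.94237695] [725.  325.9 108. ]
[260.37761417 193.59369849]
```

```bash
python3 -m pendant '[[[0.04,0.03,0.1],[0,0,0],0.8],[[0,0,0.3],[0,0,0],0.8],[[0,0,0.3],[0,0,0],0.8],[[0,0,0.3],[0,0,0],0.8],[[0,0,0.04],[0,0,0],0.8],[[0,0,0],[0,0,0],0.8]]'
python3 -m pendant '[[[0,0,0],[0,0,0],0.4],[[0,0,0],[0,0,0],0.4],[[0,0,0],[0,0,0],0.4],[[0,0,0],[0,0,0],0.3],[[0,0,0],[0,0,0],0.3],[[0,0,0],[0,0,0],0.3],[[0,0,0],[0,0,0],0.3]]' 15
```

```text
t: 7.3
tcp_pos: [465.2, 343.0, 57.1]
tool_rot: [0.706, 0.708, -0.001, -0.0]
wrist_force: [-0.1, 0.4, 1.1]
width: 73.3
grip_force: 0.0
t: 8.0
tcp_pos: [465.7, 343.4, 58.1]
tool_rot: [0.706, 0.708, 0.001, 0.0]
wrist_force: [-0.4, 0.1, 6.3]
width: 44.6
grip_force: 15.0
```

```bash
python3 -m pendant '[[[0,0,-0.2],[0,0,0],0.3],[[0,0,-0.36],[0,0,0],0.3],[[0,0,-0.36],[0,0,0],0.3],[[0,0,-0.36],[0,0,0],0.3],[[0,0,-0.2],[0,0,0],0.3]]' 15
python3 -m pendant '[[[-0.2,0.09,0],[0,0,0],0.3],[[-0.338,0.146,0],[0,0,0],0.3],[[-0.338,0.146,0],[0,0,0],0.3],[[-0.338,0.146,0],[0,0,0],0.3],[[-0.338,0.146,0],[0,0,0],0.3],[[-0.338,0.146,0],[0,0,0],0.3],[[-0.338,0.146,0],[0,0,0],0.3],[[-0.338,0.146,0],[0,0,0],0.3],[[-0.338,0.146,0],[0,0,0],0.3],[[-0.138,0.056,0],[0,0,0],0.3]]'
python3 -m pendant '[[[0,0,0],[0,0,0.0455],0.3],[[0,0,0],[0,0,0.0455],0.3],[[0,0,0],[0,0,0.0455],0.3],[[0,0,0],[0,0,0.0455],0.3],[[0,0,0],[0,0,0.0455],0.3],[[0,0,0],[0,0,0.0455],0.3],[[0,0,0],[0,0,0.0455],0.3],[[0,0,0],[0,0,0.0455],0.3],[[0,0,0],[0,0,0.0455],0.3],[[0,0,0],[0,0,0.0455],0.3]]'
python3 -m pendant '[[[0,0,0],[0,0,0.0455],0.3],[[0,0,0],[0,0,0],0.3]]'
python3 - <<'E'
from h import *
s=observe();ci=camera_info("wrist");w=capture("wrist");print(s["tcp_pos"],Ro.from_quat(s["tool_rot"]).as_matrix().round(3))
a=capture("scene");b=capture("side")
im=np.zeros((580,800,3),np.uint8);im[:300,:400]=cv2.resize(w,(400,300));im[:300,400:800]=cv2.resize(a[100:250,210:410],(400,300));im[300:580,:400]=cv2.resize(b[150:290,200:400],(400,280));cv2.imwrite("pics/c3.png",im)
E
```

```text
t: 8.5
tcp_pos: [465.7, 343.9, 238.5]
tool_rot: [0.706, 0.708, 0.002, 0.0]
wrist_force: [0.2, -0.1, -1.4]
width: 44.8
grip_force: 15.0
t: 9.5
tcp_pos: [624.7, -27.8, 234.1]
tool_rot: [0.709, 0.706, -0.001, 0.001]
wrist_force: [-0.0, -0.7, -2.1]
width: 44.7
grip_force: 15.0
t: 10.5
tcp_pos: [623.3, -21.0, 234.6]
tool_rot: [0.998, 0.069, -0.0, -0.0]
wrist_force: [-0.4, -0.0, -1.8]
width: 44.7
grip_force: 15.0
t: 10.7
tcp_pos: [623.4, -21.0, 234.7]
tool_rot: [1.0, -0.0, -0.0, -0.0]
wrist_force: [-0.5, -0.6, -1.1]
width: 44.5
grip_force: 15.0
[623.35178477 -20.95534753 234.67171341] [[ 1.    -0.001 -0.001]
 [-0.001 -1.     0.   ]
 [-0.001 -0.    -1.   ]]
```

View pics/c3.png

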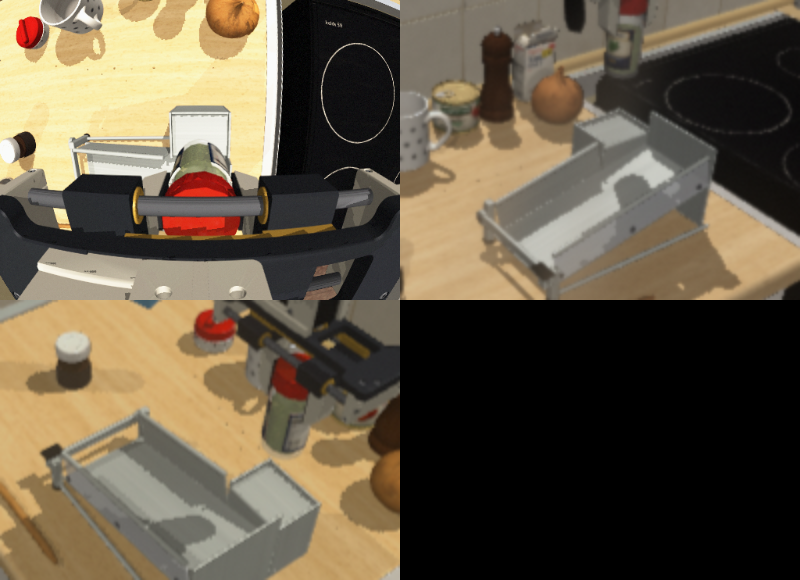

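The jar hangs upright over the step. The step's back corners are at (172,108) and (229,108) in the wrist tile. I'll check the step position from them.

```bash
python3 - <<'E'
from h import *
ci=camera_info("wrist")
for u,v in((172,108),(229,108)):print(plane("wrist",u*1.28,v*1.28,93,ci).round(1))
for y in(16.5,-62):print(proj("wrist",(656,y,93),ci)/1.28)
E
python3 -m pendant '[[[0,0,0.2],[0,0,0],0.3],[[0,0,0.2],[0,0,0],0.3],[[0,0,0.1],[0,0,0],0.3],[[0,0,0.1],[0,0,0],0.3],[[0,0,0],[0,0,0],0.3]]'
```

```text
[665.9  13.9  93. ]
[666.3 -60.   93. ]
[170.15187208 115.5137562 ]
[230.33365268 115.86777247]
t: 11.35
tcp_pos: [623.0, -21.8, 161.5]
tool_rot: [1.0, 0.001, -0.001, -0.0]
wrist_force: [-1.0, -0.1, -1.1]
width: 44.7
grip_force: 15.0
```

```bash
python3 - <<'E'
from h import *
ci=camera_info("wrist");w=capture("wrist");a=capture("scene")
A=cv2.resize(w[60:200,180:340],None,fx=4,fy=4,interpolation=cv2.INTER_CUBIC)
for n,(x,y,z) in dict(BL=(655.5,16.7,93),BH=(655.5,-62,93)).items():
    p=proj("wrist",(x,y,z),ci);print(n,p);cv2.circle(A,tuple(((p-[180,60])*4).astype(int)),4,(0,0,255),1)
cv2.imwrite("pics/d.png",A)
E
```

```text
BL [204.89791069 160.66203932]
BH [305.89297325 160.87461116]
```

View pics/d.png

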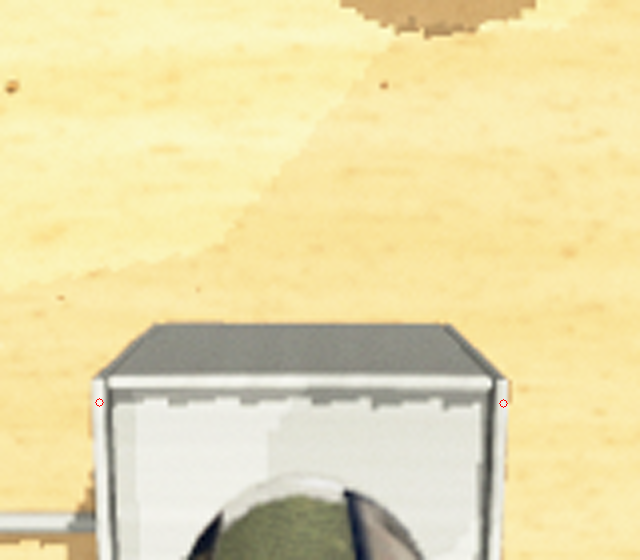

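```bash
python3 -m pendant '[[[0.02,0.01,0.05],[0,0,0],0.3],[[0,0,0.04],[0,0,0],0.3],[[0,0,0.03],[0,0,0],0.3],[[0,0,0],[0,0,0],0.3],[[0,0,0],[0,0,0],0.3]]'
```

```text
t: 11.95
tcp_pos: [626.1, -22.9, 148.4]
tool_rot: [1.0, 0.0, -0.0, 0.0]
wrist_force: [-0.7, 0.1, -0.9]
width: 44.8
grip_force: 15.0
```

```bash
python3 -m pendant '[[[0,0,0.015],[0,0,0],0.3],[[0,0,0.01],[0,0,0],0.3],[[0,0,0],[0,0,0],0.3]]'
python3 -m pendant '[[[0,0,0.01],[0,0,0],0.3],[[0,0,0],[0,0,0],0.3]]'
```

```text
t: 12.25
tcp_pos: [626.0, -22.9, 145.3]
tool_rot: [1.0, 0.0, -0.0, 0.0]
wrist_force: [-0.3, 0.4, -1.3]
width: 45.1
grip_force: 15.0
t: 12.45
tcp_pos: [626.6, -22.8, 145.1]
tool_rot: [1.0, 0.0, 0.001, 0.0]
wrist_force: [-1.5, 0.8, 4.7]
width: 45.0
grip_force: 15.0
```

Contact is made, so I release the jar and withdraw upwards.

```bash
python3 -m pendant '[[[0,0,0],[0,0,0],0.55],[[0,0,0],[0,0,0],0.65],[[0,0,0],[0,0,0],0.65],[[0,0,0],[0,0,0],0.65],[[0,0,0],[0,0,0],0.65]]'
python3 -m pendant '[[[0,0,-0.1],[0,0,0],0.65],[[0,0,-0.2],[0,0,0],0.65],[[0,0,-0.3],[0,0,0],0.65],[[0,0,-0.2],[0,0,0],0.65],[[0,0,0],[0,0,0],0.65]]'
python3 - <<'E'
from h import *
s=observe();ci=camera_info("wrist");w=capture("wrist");a=capture("scene");b=capture("side");print(s["tcp_pos"])
im=np.zeros((580,800,3),np.uint8);im[:300,:400]=cv2.resize(w,(400,300));im[:300,400:800]=cv2.resize(a[100:250,210:410],(400,300));im[300:580,:400]=cv2.resize(b[150:290,200:400],(400,280));cv2.imwrite("pics/c4.png",im)
for n,i,c in(("scene",a,None),("side",b,None),("wrist",w,ci)):
    h=cv2.cvtColor(i,cv2.COLOR_BGR2HSV);m=((h[...,0]<10)|(h[...,0]>172))&(h[...,1]>120)&(h[...,2]>70)
    k,l,st,cc=cv2.connectedComponentsWithStats(m.astype(np.uint8))
    for j in range(1,k):
        if st[j,4]>60:print(n,st[j],plane(n,*cc[j],184 if n!="wrist" else 195,c).round(1))
E
```

```text
t: 12.95
tcp_pos: [626.1, -22.9, 144.2]
tool_rot: [1.0, 0.0, -0.0, 0.0]
wrist_force: [-1.0, -1.0, -0.7]
width: 60.1
grip_force: 0.0
t: 13.45
tcp_pos: [628.3, -22.6, 245.4]
tool_rot: [1.0, 0.0, 0.004, -0.0]
wrist_force: [0.1, -0.6, 0.3]
width: 59.6
grip_force: 0.0
[628.34354763 -22.64020477 245.35504322]
scene [308   0   7  41 145] [1722.2 -911.4  184. ]
scene [312 126  17  14 207] [628.2 -27.1 184. ]
scene [168 174  22  18 319] [601.5 387.1 184. ]
side [297 155  21  16 252] [681.2 161.8 184. ]
side [496 187  16  40 119] [ 924.4 -189.6  184. ]
side [332 209  23  22 410] [621.7 -22.9 184. ]
side [500 216  12  15  97] [ 885.2 -218.8  184. ]
wrist [  25   27   34   40 1084] [767.8 156.5 195. ]
wrist [ 228  176   58   62 2875] [629.9 -24.2 195. ]
```

View pics/c4.png

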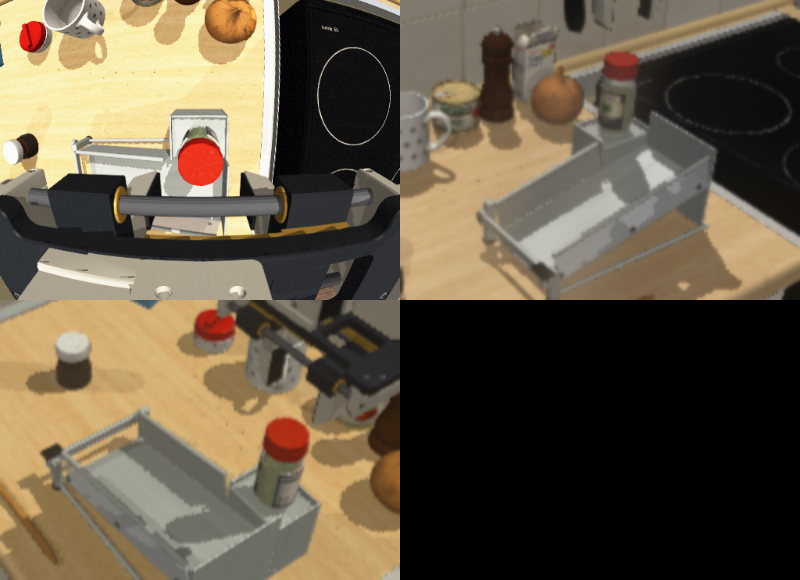

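The jar stands upright at about (627,-23), released, with its cap at (200,163) in the wrist tile. I go behind it with the fingers slightly open as a cradle.

```bash
python3 -m pendant '[[[0.2,0,0],[0,0,0],0.24],[[0.165,0,0],[0,0,0],0.24],[[0,0,0],[0,0,0],0.24],[[0,0,0.25],[0,0,0],0.24],[[0,0,0.25],[0,0,0],0.24],[[0,0,0.25],[0,0,0],0.24],[[0,0,0.125],[0,0,0],0.24],[[0,0,0],[0,0,0],0.24]]'
cat > jar.py <<'E'
from h import *
s=observe();b=capture("side");print(s["tcp_pos"].round(1),s["width"],s["wrist_force"].round(1))
h=cv2.cvtColor(b,cv2.COLOR_BGR2HSV);m=((h[...,0]<10)|(h[...,0]>172))&(h[...,1]>120)&(h[...,2]>70)
k,l,st,cc=cv2.connectedComponentsWithStats(m.astype(np.uint8))
for j in range(1,k):
    if st[j,4]>60 and 210<cc[j][0]<400 and st[j,1]>180:print(st[j],plane("side",*cc[j],184).round(1))
E
python3 jar.py
```

```text
t: 14.4
tcp_pos: [667.7, -23.0, 132.5]
tool_rot: [1.0, 0.0, -0.003, 0.0]
wrist_force: [0.1, -0.1, 1.4]
width: 22.0
grip_force: 0.0
[667.7 -23.  132.5] 22.03886923035372 [ 0.1 -0.1  1.4]
[332 209  23  22 404] [621.5 -23.  184. ]
```

```bash
python3 -m pendant '[[[0,0,-0.055],[0,0,0],0.24],[[-0.02,0,0],[0,0,0],0.24],[[-0.021,0,0],[0,0,0],0.24],[[-0.021,0,0],[0,0,0],0.24],[[-0.021,0,0],[0,0,0],0.24],[[-0.021,0,0],[0,0,0],0.24],[[-0.021,0,0],[0,0,0],0.24],[[-0.021,0,0],[0,0,0],0.24],[[-0.021,0,0],[0,0,0],0.24]]'
python3 jar.py
```

```text
t: 15.35
tcp_pos: [649.8, -22.9, 141.9]
tool_rot: [1.0, 0.0, 0.0, 0.0]
wrist_force: [0.4, -0.5, -0.3]
width: 22.0
grip_force: 0.2
[649.8 -22.9 141.9] 22.046023922401137 [ 0.4 -0.5 -0.3]
[330 210  23  23 381] [614.7 -23.4 184. ]
```

```bash
python3 -m pendant '[[[-0.021,0,0],[0,0,0],0.24],[[-0.021,0,0],[0,0,0],0.24],[[-0.021,0,0],[0,0,0],0.24],[[-0.021,0,0],[0,0,0],0.24],[[-0.021,0,0],[0,0,0],0.24]]'
python3 jar.py
```

```text
t: 15.9
tcp_pos: [637.1, -22.9, 141.9]
tool_rot: [1.0, 0.0, 0.0, 0.0]
wrist_force: [0.3, 0.4, 0.5]
width: 21.6
grip_force: 0.2
[637.1 -22.9 141.9] 21.640235745280954 [0.3 0.4 0.5]
[324 213  23  23 400] [600.  -23.3 184. ]
```

```bash
python3 -m pendant '[[[-0.021,0,0],[0,0,0],0.24],[[-0.021,0,0],[0,0,0],0.24],[[-0.021,0,0],[0,0,0],0.24]]'
python3 jar.py
python3 -m pendant '[[[-0.02,0,0],[0,0,0],0.24],[[-0.02,0,0],[0,0,0],0.24]]'
python3 jar.py
```

```text
t: 16.25
tcp_pos: [629.4, -22.9, 141.8]
tool_rot: [1.0, 0.0, -0.0, 0.0]
wrist_force: [0.2, 0.6, 0.4]
width: 22.1
grip_force: 0.0
[629.4 -22.9 141.8] 22.102529108282855 [0.2 0.6 0.4]
[319 216  22  24 433] [585.7 -23.2 184. ]
t: 16.5
tcp_pos: [624.8, -22.9, 141.9]
tool_rot: [1.0, 0.0, -0.0, 0.0]
wrist_force: [-0.1, 1.0, -0.3]
width: 22.4
grip_force: 0.0
[624.8 -22.9 141.9] 22.40242049501072 [-0.1  1.  -0.3]
[294 240  24  22 436] [507.7 -40.6 184. ]
```

It is toppling freely. I hold, then back off and look.

```bash
python3 -m pendant '[[[0,0,0],[0,0,0],0.24],[[0,0,0],[0,0,0],0.24],[[0.1,0,0],[0,0,0],0.24],[[0.1,0,-0.3],[0,0,0],0.24],[[0,0,-0.4],[0,0,0],0.24],[[0,0,-0.4],[0,0,0],0.24],[[0,0,0],[0,0,0],0.24],[[0,0,0],[0,0,0],0.24],[[0,0,0],[0,0,0],0.24],[[0,0,0],[0,0,0],0.24]]'
python3 jar.py; python3 -m pendant '[[[0,0,0],[0,0,0],0.24],[[0,0,0],[0,0,0],0.24],[[0,0,0],[0,0,0],0.24],[[0,0,0],[0,0,0],0.24],[[0,0,0],[0,0,0],0.24],[[0,0,0],[0,0,0],0.24],[[0,0,0],[0,0,0],0.24],[[0,0,0],[0,0,0],0.24],[[0,0,0],[0,0,0],0.24],[[0,0,0],[0,0,0],0.24]]'
python3 jar.py
python3 - <<'E'
from h import *
w=capture("wrist");a=capture("scene");b=capture("side")
im=np.zeros((600,800,3),np.uint8);im[:300,:400]=cv2.resize(w,(400,300));im[:300,400:800]=cv2.resize(a[130:250,230:390],(400,300));im[300:600,:400]=cv2.resize(b[190:310,210:370],(400,300));cv2.imwrite("pics/c5.png",im)
O=np.array([571,66,0])
for n,x in dict(cap=-88,mid=-34,base=20).items():print(n,proj("scene",O+[x,109,41]),proj("side",O+[x,109,41]))
E
```

```text
t: 17.55
tcp_pos: [648.1, -23.0, 272.2]
tool_rot: [1.0, 0.0, -0.001, 0.0]
wrist_force: [-0.6, -0.7, -0.4]
width: 22.2
grip_force: 0.0
[648.1 -23.  272.2] 22.163406452063118 [-0.6 -0.7 -0.4]
[234 223  13  15  89] [435.3  75.7 184. ]
t: 18.6
tcp_pos: [648.9, -22.9, 273.9]
tool_rot: [1.0, 0.0, -0.0, 0.0]
wrist_force: [0.2, 0.2, -0.5]
width: 21.7
grip_force: 0.0
[648.9 -22.9 273.9] 21.719328278431732 [ 0.2  0.2 -0.5]
[234 223  13  15  89] [435.3  75.7 184. ]
cap [289.04266581 231.81319884] [236.53040444 233.77667904]
mid [275.4164342  219.78452033] [254.52220679 224.4906245 ]
base [262.7523886  208.60522017] [271.72476832 215.61191842]
```

View pics/c5.png

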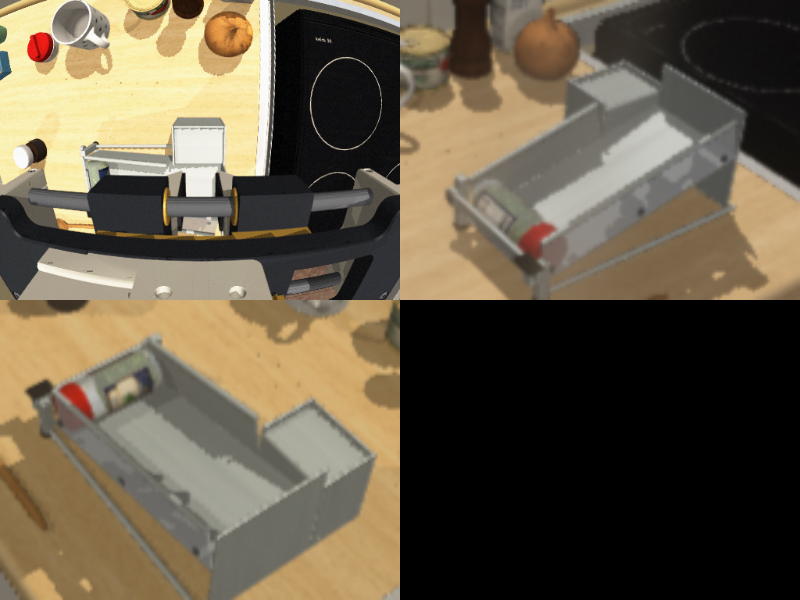

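The jar lies against the lowered bar with its cap to the front (scene tile: cap at (540,243), base at (485,190)). It is square to the runway and has not moved over the last second. I hand it in.

```bash
python3 -c "
from station import *
print(finish_job())"
```

```text
the job is handed in; nothing more can be done
None
```

I handed the job in at about 19 s: the last pictures show the stop bar down and the spice jar at rest, square against it with its cap to the front; the arm never went near the coffee and squat jars, and the hand-in gave no verdict.

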